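# Index the decorating wheel to the tall peg

## Task

Turn the pot on the decorating wheel to its next position: push the wheel's upright wooden lever handle round with the fingers, without gripping it, until its pointer points at the middle of the one tall peg (the other pegs on the scale are short). Do not touch the pot, which must ride round standing in the middle of the wheel, and leave everything else on the table where it is; finish clear of the wheel.

Things in the scene. Friction and masses are not known exactly. Their poses are not given: they have to be found in the camera images.
- axis (a point): centre of the decorating wheel's turning head, on its upright turning axis, at the height of the head's top (60 mm above the table). The wheel stands on the table: a fixed light grey base plate, 360 mm across and 30 mm high with short dark scale lines, and on it a round metal head, 170 mm across, that turns about this axis and stays where it is left.
- wheel (a joint): angle of the turning head with its lever, rad, growing anticlockwise seen from above, end stops at -1.4 and 1.4; it has dry friction: about 3 N at the handle turns it, and it does not run on or spring back
- handle (a point): centre of the wheel lever's upright wooden handle. A steel arm leaves the head radially; on it, 115 mm from the axis, stands the handle: a flat upright block 30 mm along the radius, 20 mm thick across it (the way it is pushed), from 53 mm to 115 mm above the table; this point is 84 mm above the table. It turns with the head; x axis points outward from the wheel's axis. Its left (anticlockwise) wooden half is wheel_c4, its right (clockwise) half wheel_c5.
- pointer (a point): the place that the lever's pointer points at: on the lever's line, 160 mm from the axis (the radius of the pegs), 49 mm above the table. The pointer is the thin round steel end of the arm beyond the handle, ending 148 mm from the axis, 12 mm short of this point. Turns with the head.
- peg_tall_top (a point): middle of the top of the one tall dark steel peg, 18 mm thick, standing upright in the base plate 160 mm from the axis, its top 60 mm above the plate (90 mm above the table). Clear of the lever and handle, which pass inside it. The wheel is to be set to this peg.
- pot_center (a point): centre (37 mm up) of the loose clay pot that stands in the middle of the turning head and rides round with it: 90 mm wide, 74 mm tall, its top 134 mm above the table
- peg_a_top (a point): middle of the top of a short steel peg, same thickness and circle as the tall one, 10 mm above the plate (40 mm above the table)
- peg_b_top (a point): middle of the top of a short steel peg, same thickness and circle as the tall one, 10 mm above the plate (40 mm above the table)
- peg_c_top (a point): middle of the top of a short steel peg, same thickness and circle as the tall one, 10 mm above the plate (40 mm above the table)
- vase_a_center (a point): loose shouldered clay vase, 110 mm wide, 160 mm tall; this point is near its middle; to be left alone
- vase_b_center (a point): loose shouldered clay vase, 104 mm wide, 150 mm tall; this point is near its middle; to be left alone
- bowl_center (a point): loose clay bowl, 124 mm wide, 50 mm tall; this point is near its middle; to be left alone
- glaze_jar_center (a point): loose capped jar, 60 mm wide, 75 mm tall, close to the wheel; this point is near its middle; to be left alone
- brush_center (a point): loose brush lying close to the wheel; this point is near its middle; to be left alone
- rib_center (a point): loose flat wooden throwing rib, about 75 x 70 x 8 mm; this point is near its middle; to be left alone
- kiln_post_center (a point): loose white ceramic kiln post, 35 x 35 x 60 mm; this point is near its middle; to be left alone
Mind the look-alikes: they are no part of the job. Leave any orange or purple look-alike of the part that bears pot_center alone.

How it is judged (in metres and radians):
At the end, for the whole second after the job is handed in: The pointer's line passes within 8 mm (just under half the peg's thickness) of the middle of the tall peg, the wheel is at rest, and the pot stands upright on the wheel within 20 mm of its axis (horizontal distance between pointer and peg_tall_top below 0.008 m and velocity of joint wheel between -0.03 and 0.03 rad/s and horizontal distance between pot_center and axis below 0.02 m and angle between pot_center's own z axis and vertical below 0.1 rad and height (world z) of pot_center between 0.092 and 0.102 m); the robot touches nothing.
It fails at once if the pot is touched, lifted, tipped or shifted on the wheel (contact force between any of the arm, the fingers and pot above 1 N or height (world z) of pot_center above 0.107 m or angle between pot_center's own z axis and vertical above 0.2 rad or horizontal distance between pot_center and axis above 0.02 m).
It fails at once if the handle is pinched: pressed on both of its flat faces at once (contact force between the fingers and wheel_c4 above 2 N and contact force between the fingers and wheel_c5 above 2 N).
It fails at once if another loose thing is moved more than 20 mm (distance of any of vase_a_center, vase_b_center, bowl_center, glaze_jar_center, brush_center, rib_center, kiln_post_center from where it was at the start of the episode above 0.02 m).
It also fails if it takes over 38 s, if anything falls off the work surface, if the arm or the gripper's body presses on something with over 40 N, if the wrist force passes 120 N, or if a joint passes its speed limit or range.

## Robot

A 7-joint arm with a two-finger parallel gripper is mounted at the origin on the work surface. World frame = base frame: x ahead of the robot, y to its left, z up, the work surface at z = 0. Lengths are in mm, angles in rad, forces in N, time in s.
With the tool pointing down it reaches from about 400 to 850 mm from the base axis. Payload 10.4 kg.
Tool frame: the origin (TCP) lies at the very end of the fingers, on their centre line; the grasp point (between the pads) lies 19 mm behind it; z points along the fingers, y is the direction in which the jaws open and shut (so a half turn about z gives the same grasp; the last joint's range is limited). The gripper opens to 87 mm and grips with 3 to 60 N. Pads are 19 mm wide; open, the fingers measure 117 mm over their backs; the gripper's body (75 mm by 190 mm) begins 51 mm behind the grasp point.
Start: joints at [1.285, 0.332, -0.065, 1.46, 0.022, 1.35, -0.088], TCP at [162.387, -603.558, 222.576] pointing down, gripper open.
Joint ranges: [-2.6, 2.6], [-0.5, 2.12], [-1.47, 1.34], [0.16, 2.42], [-1.27, 4.41], [0.06, 2.06], [-2.6, 2.6]. Speed limits (rad/s): [2.22, 2.22, 2.79, 2.79, 3.14, 3.14, 3.14].

## Interface

Orientations are given as [roll, pitch, yaw] about the fixed x, y, z axes, in that order (R = Rz(yaw) Ry(pitch) Rx(roll)).
In Python, from cell import manip gives the robot as it stands. The module is installed in compiled form; this text tells all that it offers.
- The arm moves only by the tool jog_arm, never from a script. Its argument "motion" is a list that holds one entry, the list of rows, each a list of 5 numbers: the shift along the tool's x, y, z in mm, then the turn about the tool's z in degrees, then the finger opening in mm, from 0 to 87. A call has 1 to 10 rows; each row shifts and turns the pose as measured when the row begins, along the tool's axes as they then stand; what a row does not reach is not made up. A row lasts 1/8 s, in which the tool goes at most 62.5 mm and 10.7 degrees, less where a joint would pass 70% of its speed; a pose out of reach is approached as far as the arm can. A call with a gripper value outside its range is refused whole. The fingers move at their own pace and stop on an object; "grip_force" is the grip in N (left out, the last holds). Time passes only in rows, so rows that do not move let the fingers close. It gives the time, the measured TCP pose, the force and the opening at its end, in the units of the state.
- manip.state(): the state, without advancing time (a new reading comes with each control period).
- manip.camera(name): name is "scene" or "top" or "wrist"; returns (picture, depth): 420x560x3 uint8, blue, green, red; 420x560 float32, mm along the optical axis (not along the pixel's ray), 0 where there is no reading.
- manip.camera_model(name): a dict with "intrinsics" (3x3 intrinsics, pixels), "k1" (the pictures are not rectified: a ray, as slopes to the right and down, at radius r is drawn at 1 + k1 r^2 times it, then the intrinsics apply), "R" (3x3) and "t" (3): a world point X has camera coordinates R X + t. Camera axes: x right, y down, z forward; pixel columns grow to the right and rows downward; lengths in mm; the calibration is good to about 2 mm. A picture is of the moment at which its call begins: read the wrist's pose just before it. camera_model takes no time and is no camera call; for the wrist camera it gives the pose at the moment of the call.
- manip.job_done(): hands the job in, once; it reports no verdict.
Trained networks look in the newest picture that a camera, given by its name, has taken for a name from the list of things; names that differ only in an ending like _2 or _b are one class to them, and where a whole thing is asked for, a point or a joint stands for the part that bears it (a point fixed in the world has none). Each returns a list of dicts, best first, with "confidence" (0 to 1); they miss things now and then, are a little off and sometimes report something else, mostly with a low value. They report only what shows in the picture. A call takes as long as a camera call. They do not tell look-alikes from the thing itself.
- manip.look_for(camera, label): "bbox" ([left, top, right, bottom] in pixels, round what is visible of it).
- manip.masks_of(camera, label): "pixels" (420x560 bool, what is visible of it) and "bbox" ([left, top, right, bottom] in pixels, round what is visible of it).
- manip.spot_point(camera, label): "pixel" ([column, row] in pixels: a listed point, or the origin of a listed thing).
The state is a dict: "time_s": time; "joints": joint angles; "dq": joint speeds; "joint_efforts": joint torques, N m; "tcp_pos": TCP position; "ee_rot": TCP orientation; "contact_force": force on the tool from outside, world axes, zero at the start; "torque": the same for the moment, N m; "gripper_width": finger opening in mm.
Only numpy, scipy, OpenCV 4.12 (cv2) and the standard library are available. Lean on these libraries where they do the work, as an engineer would, in place of code of your own. Each camera call takes 0.05 s, during which the arm holds its last target.

## Working session

There is one attempt and no reset: what is moved stays moved. The work goes in short steps, Python scripts to look and compute and a tool call to move; the robot and the scene stay as the last step left them, time stands still between calls to the robot, and variables do not carry over. Pictures are saved under pics/ and viewed, and the job is handed in when it is done.

Besides the shell and the picture viewer there is one more tool, called as a command line: name --argument value ..., lists and objects as JSON in quotes. jog_arm: Moves the arm, as the interface text tells. Its arguments: {"type":"object","properties":{"motion":{"type":"array"},"grip_force":{"type":"number"}},"required":["motion"]}

```bash
mkdir -p pics; cat > h.py <<'E'
import numpy as np, cv2
from cell import manip
def ray(m,px):
    K=np.array(m["intrinsics"]);x=(px[0]-K[0,2])/K[0,0];y=(px[1]-K[1,2])/K[1,1]
    r0=np.hypot(x,y);r=r0
    for _ in range(20): r=r0/(1+m["k1"]*r*r)
    s=r/r0 if r0>0 else 1
    return np.array([x*s,y*s,1.0])
def at_z(m,px,z):
    R=np.array(m["R"]);t=np.array(m["t"]);d=R.T@ray(m,px);c=-R.T@t
    return c+d*(z-c[2])/d[2]
def at_d(m,px,dep):
    R=np.array(m["R"]);t=np.array(m["t"]);return R.T@(ray(m,px)*dep-t)
def proj(m,X):
    R=np.array(m["R"]);t=np.array(m["t"]);p=R@np.array(X,float)+t;x,y=p[0]/p[2],p[1]/p[2]
    f=1+m["k1"]*(x*x+y*y);K=np.array(m["intrinsics"]);return K[0,0]*x*f+K[0,2],K[1,1]*y*f+K[1,2]
E
python3 - <<'E'
from h import *
s=manip.state();print({k:np.round(v,3).tolist() for k,v in s.items()})
for n in("top","scene"):
    p,d=manip.camera(n);cv2.imwrite(f"pics/{n}0.png",p);np.save(f"{n}0d.npy",d);m=manip.camera_model(n);print(n,(-np.array(m["R"]).T@m["t"]).round())
    for l,z in (("axis",60),("handle",84),("pointer",49),("peg_tall_top",90),("pot_center",97),("peg_a_top",40)):
        for q in manip.spot_point(n,l)[:4]: print(l,np.round(q["pixel"],1),round(q["confidence"],2),at_z(m,q["pixel"],z).round(1))
E
```

```text
{'time_s': 0.0, 'joints': [1.285, 0.333, -0.065, 1.461, 0.022, 1.35, -0.088], 'dq': [-0.0, -0.001, -0.002, 0.002, -0.001, -0.0, -0.001], 'joint_efforts': [0.0, -62.325, 0.025, -38.99, -0.061, 0.039, 0.0], 'tcp_pos': [162.292, -603.163, 221.747], 'ee_rot': [-3.14, 0.0, 0.263], 'contact_force': [0.405, 0.376, 0.27], 'torque': [-0.057, -0.007, 0.032], 'gripper_width': 86.921}
top [ 430.  -10. 1361.]
handle [275.5 171.7] 0.62 [662.9  23.2  84. ]
pointer [276.5 158. ] 0.71 [717.5  19.7  49. ]
pointer [158.  192.1] 0.34 [606.1 432.7  49. ]
peg_tall_top [314.1 190.3] 0.46 [ 596.2 -105.2   90. ]
pot_center [360.9 156.9] 0.93 [ 705.1 -264.6   97. ]
pot_center [366.7 260.5] 0.73 [ 359.6 -271.8   97. ]
pot_center [271.1 204.8] 0.69 [549.6  39.4  97. ]
pot_center [366.5 207. ] 0.64 [ 536.  -277.3   97. ]
peg_a_top [308.  177.7] 0.41 [647.5 -88.8  40. ]
scene [1197.  522. 1084.]
axis [285.7 233.4] 0.6 [548.1  34.2  60. ]
axis [440.6 303.9] 0.57 [484.2 463.   60. ]
handle [251.5 255.8] 0.73 [676.2  22.3  84. ]
pointer [240.8 272.3] 0.95 [715.   17.3  49. ]
pot_center [161.3 220. ] 0.94 [ 744.8 -237.9   97. ]
pot_center [241.9 154.5] 0.92 [ 412.8 -242.3   97. ]
pot_center [202.7 180.7] 0.77 [ 568.6 -256.2   97. ]
pot_center [285.2 229.5] 0.68 [561.9  42.7  97. ]
peg_a_top [228.  240.9] 0.59 [655.5 -83.   40. ]
```

View pics/top0.png

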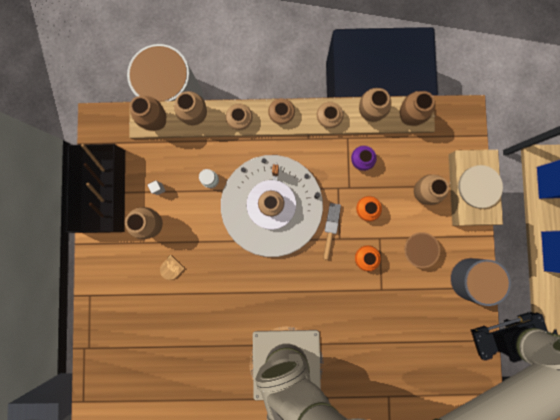

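View pics/scene0.png

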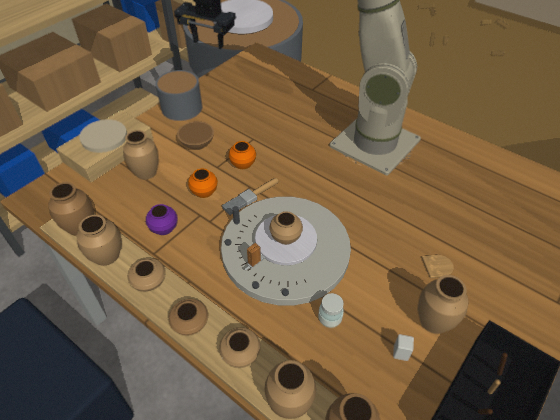

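```bash
python3 - <<'E'
import cv2
a=cv2.imread("pics/top0.png");cv2.imwrite("pics/top0z.png",cv2.resize(a[130:280,190:390],None,fx=4,fy=4,interpolation=2))
a=cv2.imread("pics/scene0.png");cv2.imwrite("pics/scene0z.png",cv2.resize(a[170:320,190:390],None,fx=4,fy=4,interpolation=2))
E
```

```text
(no output)
```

View pics/top0z.png

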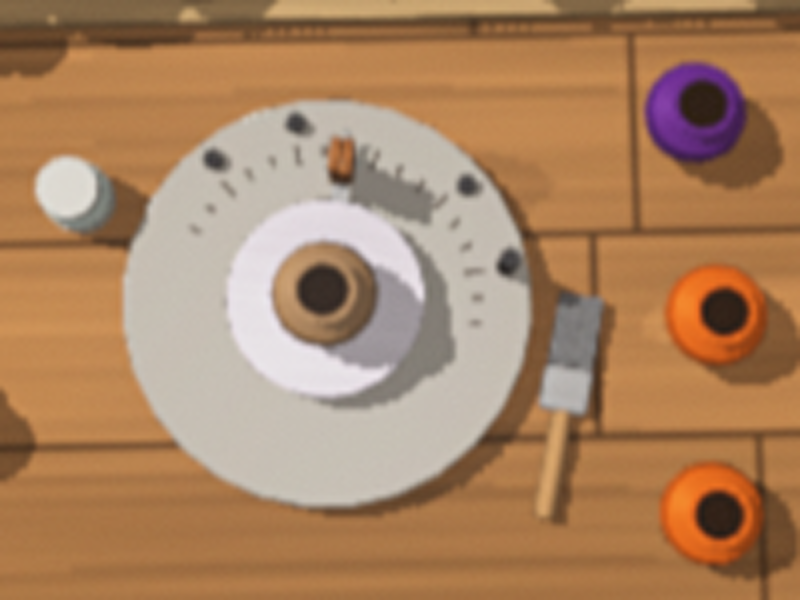

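View pics/scene0z.png

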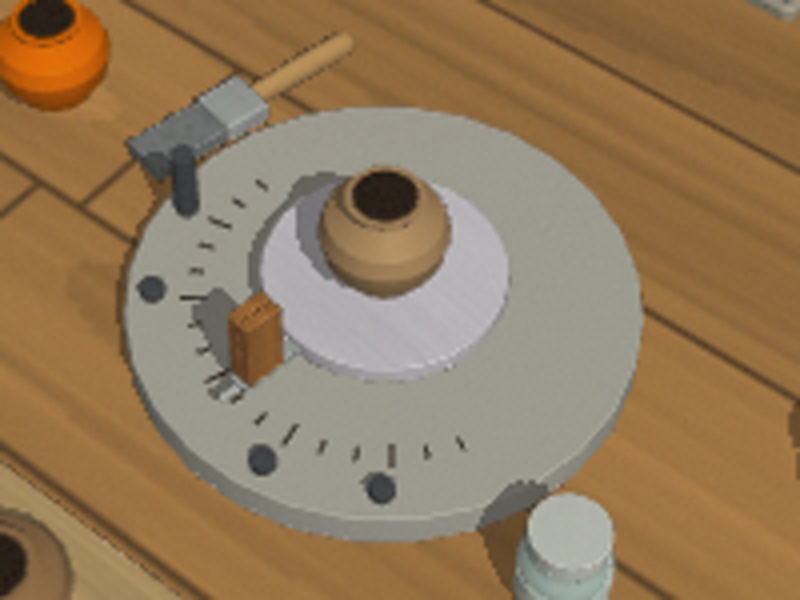

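```bash
python3 - <<'E'
from h import *
from scipy.optimize import least_squares
def P(n):
    m=manip.camera_model(n);d=np.load(n+"0d.npy");out=[]
    out=np.array([[*at_d(m,(c,r),d[r,c]),c,r] for r in range(120,320) for c in range(190,400) if d[r,c]>0]);return m,out
for n in("top","scene"):
    m,A=P(n)
    xy=A[:,:2];c0=np.array([548,34]);rr=np.hypot(*(xy-c0).T)
    for z in (30,60):
        s=A[(abs(A[:,2]-z)<6)&(rr<200)]
        print(n,z,len(s),s[:,:3].min(0).round(),s[:,:3].max(0).round())
        # edge fit: per-angle farthest
        c=c0.astype(float);
        for it in range(5):
            dd=s[:,:2]-c;a=np.arctan2(dd[:,1],dd[:,0]);r=np.hypot(*dd.T);b=((a+np.pi)/(2*np.pi)*72).astype(int)
            e=np.array([s[b==k][np.argmax(r[b==k]),:2] for k in range(72) if (b==k).any()])
            f=least_squares(lambda p:np.hypot(e[:,0]-p[0],e[:,1]-p[1])-p[2],[*c,100],loss="soft_l1",f_scale=2);c=f.x[:2]
        print(f.x.round(1))
    for zl,zh,nm in((70,125,"handle/peg"),):
        s=A[(A[:,2]>zl)&(A[:,2]<zh)&(np.hypot(A[:,0]-c[0],A[:,1]-c[1])<185)&(np.hypot(A[:,0]-c[0],A[:,1]-c[1])>85)]
        for q in s: print(q.round(0).astype(int).tolist(),end=' ')
        print()
m=manip.camera_model("top");print(at_z(m,(317,195.5),90)); m=manip.camera_model("scene");print(at_z(m,(235.75,208.75),90))
E
```

```text
top 30 5639 [ 380. -148.   24.] [734. 219.  36.]
[557.   41.2 178.2]
top 60 1272 [ 474. -121.   54.] [662. 124.  66.]
[557.1  41.1  83.5]
[684, 30, 113, 273, 164] [683, 27, 117, 274, 164] [682, 23, 119, 275, 164] [683, 20, 116, 276, 164] [683, 17, 113, 277, 164] [684, 14, 111, 278, 164] [680, 30, 115, 273, 165] [680, 27, 116, 274, 165] [680, 24, 113, 275, 165] [679, 20, 117, 276, 165] [679, 17, 116, 277, 165] [679, 14, 116, 278, 165] [677, 30, 113, 273, 166] [676, 27, 115, 274, 166] [676, 24, 116, 275, 166] [677, 20, 113, 276, 166] [676, 17, 115, 277, 166] [676, 14, 116, 278, 166] [674, 34, 113, 272, 167] [674, 30, 111, 273, 167] [673, 27, 113, 274, 167] [675, 24, 107, 275, 167] [672, 20, 118, 276, 167] [673, 17, 114, 277, 167] [674, 14, 111, 278, 167] [671, 34, 110, 272, 168] [670, 30, 115, 273, 168] [671, 27, 110, 274, 168] [670, 24, 112, 275, 168] [669, 20, 118, 276, 168] [670, 17, 112, 277, 168] [672, 14, 104, 278, 168] [666, 34, 117, 272, 169] [667, 31, 112, 273, 169] [666, 27, 114, 274, 169] [667, 24, 114, 275, 169] [667, 21, 111, 276, 169] [667, 17, 109, 277, 169] [669, 14, 99
[... 7458 characters left out ...]
19, 75, 249, 259] [685, 25, 82, 250, 259] [685, 28, 85, 251, 259] [685, 32, 88, 252, 259] [681, 32, 83, 253, 259] [678, 32, 81, 254, 259] [678, 35, 83, 255, 259] [672, 33, 75, 256, 259] [668, 34, 71, 257, 259] [684, 20, 71, 249, 260] [686, 25, 79, 250, 260] [686, 28, 81, 251, 260] [683, 30, 80, 252, 260] [682, 32, 80, 253, 260] [679, 33, 78, 254, 260] [675, 33, 74, 255, 260] [673, 34, 72, 256, 260] [685, 24, 73, 250, 261] [684, 27, 74, 251, 261] [684, 31, 78, 252, 261] [683, 33, 77, 253, 261] [680, 34, 76, 254, 261] [676, 34, 71, 255, 261] [675, 36, 71, 256, 261] [685, 27, 71, 251, 262] [685, 31, 74, 252, 262] 
[ 578.516714 -114.506253   90.      ]
[ 585.12482403 -113.43166969   90.        ]
```

jog_arm --motion '[[[40, -30, 0, 0, 0], [40, -30, 0, 0, 0], [40, -30, 0, 0, 0], [40, -30, 0, 0, 0], [40, -30, 0, 0, 0], [40, -30, 0, 0, 0], [40, -30, 0, 0, 0], [40, -30, 0, 0, 0], [40, -30, 0, 0, 0], [40, -30, 0, 0, 0]]]'

```text
time_s: 1.95
tcp_pos: [478.0, -201.9, 223.0]
ee_rot: [3.137, -0.0, 0.255]
contact_force: [-0.0, -0.6, -0.5]
gripper_width: 1.6
```

jog_arm --motion '[[[37, -30, 0, 0, 0], [37, -30, 0, 0, 0], [37, -30, 0, 0, 0], [37, -30, 0, 0, 0], [37, -30, 0, 0, 0], [37, -30, 0, 0, 0], [37, -30, 0, 0, 0], [0, 0, 0, 8, 0], [0, 0, 0, 8, 0], [0, 0, 0, 7, 0]]]'

```text
time_s: 3.2
tcp_pos: [682.9, 80.2, 221.2]
ee_rot: [3.139, -0.003, -0.155]
contact_force: [0.9, 0.5, -0.2]
gripper_width: 0.5
```

```bash
python3 - <<'E'
from h import *
s=manip.state();print(np.round(s["tcp_pos"],1),np.round(s["ee_rot"],3),np.round(s["joints"],2))
p,d=manip.camera("wrist");m=manip.camera_model("wrist");np.save("w1d.npy",d)
cv2.imwrite("pics/w1.png",p)
for X,l in(((557,41,60),"axis"),((671,24,115),"handle top"),((584,-116,90),"peg")): print(l,np.round(proj(m,X)))
for l,z in (("handle",84),("pointer",49),("peg_tall_top",90),("axis",60)):
    for q in manip.spot_point("wrist",l)[:3]: print(l,np.round(q["pixel"],1),round(q["confidence"],2),at_z(m,q["pixel"],z).round(1))
E
```

```text
[682.9  80.2 221.2] [ 3.139e+00 -3.000e-03 -1.550e-01] [ 0.16  0.52 -0.52  1.25  0.26  1.43 -2.06]
axis [335. 292.]
handle top [349. 211.]
peg [488. 262.]
handle [346.5 204.2] 0.97 [667.2  20.8  84. ]
peg_tall_top [486.2 261.6] 0.59 [ 585.  -114.2   90. ]
```

View pics/w1.png

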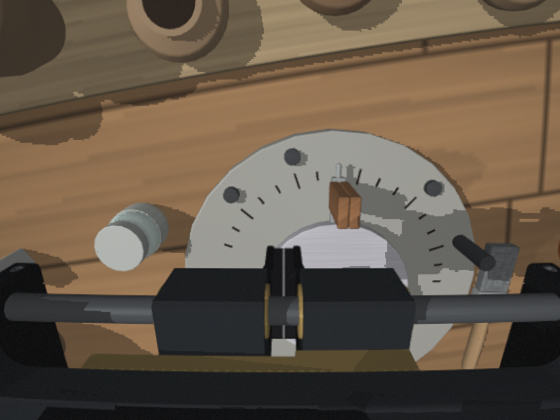

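jog_arm --motion '[[[0, 0, 0, -10, 0], [0, 0, 0, -10, 0], [0, 0, 0, -10, 0], [0, 0, 0, -10, 0], [0, 0, 0, -10, 0], [0, 0, 0, -10, 0], [0, 0, 0, -10, 0], [0, 0, 0, -10, 0], [0, 0, 0, -10, 0], [0, 0, 0, 0, 0]]]'

```text
time_s: 4.7
tcp_pos: [683.2, 77.1, 222.3]
ee_rot: [3.137, 0.003, 1.491]
contact_force: [-0.1, -0.5, 0.2]
gripper_width: 0.4
```

```bash
python3 - <<'E'
from h import *
s=manip.state();print(np.round(s["tcp_pos"],1),np.round(s["ee_rot"],3),np.round(s["joints"],2))
E
```

```text
[683.2  77.1 222.3] [3.137e+00 3.000e-03 1.491e+00] [ 0.33  0.59 -0.8   1.24  0.42  1.47 -0.5 ]
```

jog_arm --motion '[[[0, 0, 32, 4, 0], [0, 0, 32, 0, 0], [0, 0, 32, 0, 0], [0, 0, 30, 0, 0], [0, 0, 0, 0, 0]]]'

```text
time_s: 5.32
tcp_pos: [684.6, 75.7, 94.1]
ee_rot: [3.135, 0.003, 1.401]
contact_force: [-0.7, 0.1, 0.1]
gripper_width: 0.6
```

```bash
python3 - <<'E'
from h import *
s=manip.state();print(np.round(s["tcp_pos"],1),np.round(s["ee_rot"],3),np.round(s["joints"],2))
p,d=manip.camera("scene")
cv2.imwrite("pics/s2.png",cv2.resize(p[120:320,150:390],None,fx=3,fy=3,interpolation=2))
E
```

```text
[684.6  75.7  94.1] [3.135e+00 3.000e-03 1.401e+00] [ 0.32  0.67 -0.75  1.39  0.47  1.25 -0.63]
```

View pics/s2.png

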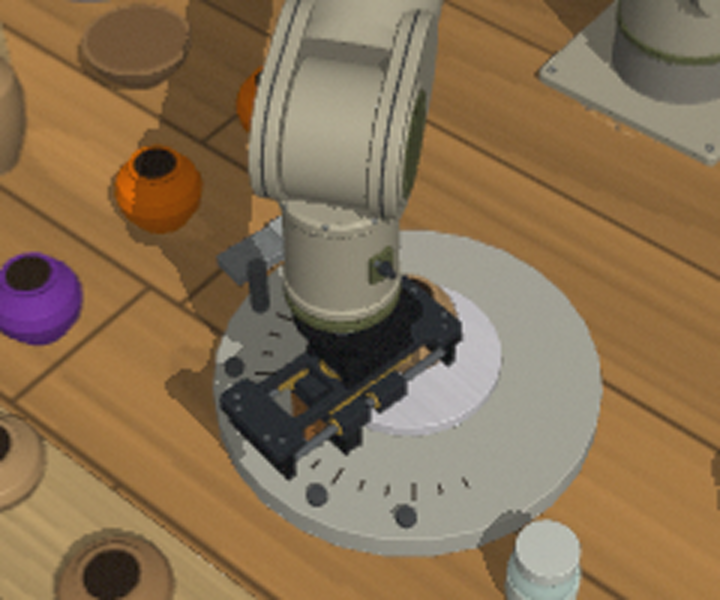

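jog_arm --motion '[[[-10, -2, 0, 0, 0], [-10, -2, 0, 0, 0], [-6, -2, 0, 0, 0], [-4, 0, 0, 0, 0], [-4, 0, 0, 0, 0]]]'

```text
time_s: 6.0
tcp_pos: [675.3, 42.0, 101.0]
ee_rot: [3.126, -0.001, 1.398]
contact_force: [1.8, 3.8, -1.9]
gripper_width: 0.6
```

```bash
python3 - <<'E'
from h import *
s=manip.state();print(np.round(s["tcp_pos"],1),np.round(s["ee_rot"],3),np.round(s["contact_force"],1))
E
```

```text
[675.3  42.  101. ] [ 3.126e+00 -1.000e-03  1.398e+00] [ 1.8  3.8 -1.9]
```

jog_arm --motion '[[[-6, 0.5, 4, 3, 0], [-12, 1.4, 3, 6, 0], [-12, 1.4, 1, 6, 0]]]'

```text
time_s: 6.38
tcp_pos: [672.8, 16.2, 95.0]
ee_rot: [3.124, -0.012, 1.134]
contact_force: [4.0, 2.4, 2.3]
gripper_width: 0.3
```

```bash
cat > st.py <<'E'
from h import *
s=manip.state();p=np.array(s["tcp_pos"]);y=np.degrees(s["ee_rot"][2]);th=np.radians(y-90)
d=p[:2]-[557,41];print(s["time_s"],p.round(1),"yaw-90",round(y-90,1),"rad",(d@[np.cos(th),np.sin(th)]).round(1),"tan",(d@[-np.sin(th),np.cos(th)]).round(1),np.round(s["contact_force"],1),np.round(s["joints"],2), np.round(s["ee_rot"],3))
R=np.hypot(*d);print("handle angle est", np.degrees(np.arctan2(d[1],d[0])-np.arcsin(19/R)).round(1))
E
python3 st.py
```

```text
6.375 [672.8  16.2  95. ] yaw-90 -25.0 rad 115.4 tan 26.5 [4.  2.4 2.3] [ 0.4   0.61 -0.7   1.46  0.41  1.2  -0.79] [ 3.124 -0.012  1.134]
handle angle est -21.3
```

jog_arm --motion '[[[-12, 1.5, 0.5, 4, 0], [-12, 1.5, 0.5, 5, 0], [-12, 1.5, 0.5, 6, 0], [-12, 1.5, 0.5, 6, 0]]]'

```text
time_s: 6.88
tcp_pos: [656.1, -24.8, 95.2]
ee_rot: [3.127, -0.029, 0.759]
contact_force: [3.3, 1.4, 1.1]
gripper_width: 0.3
```

```bash
python3 st.py
```

```text
6.875 [656.1 -24.8  95.2] yaw-90 -46.5 rad 115.9 tan 26.7 [3.3 1.4 1.1] [ 0.44  0.55 -0.64  1.52  0.35  1.15 -1.07] [ 3.127 -0.029  0.759]
handle angle est -42.8
```

jog_arm --motion '[[[-12, 1.5, 0.5, 4, 0], [-12, 1.5, 0.5, 5, 0], [-12, 1.5, 0.5, 5, 0], [-12, 1.5, 0.5, 6, 0], [-6, 0.7, 0.5, 2, 0]]]'

```text
time_s: 7.5
tcp_pos: [620.8, -60.0, 95.3]
ee_rot: [3.136, -0.047, 0.364]
contact_force: [4.0, -0.0, 1.8]
gripper_width: 0.4
```

```bash
python3 st.py; python3 - <<'E'
from h import *
for n in("top","scene"):
    p,d=manip.camera(n);m=manip.camera_model(n);np.save(n+"3d.npy",d);cv2.imwrite(f"pics/{n}3.png",cv2.resize(p[130:280,190:390],None,fx=4,fy=4,interpolation=2))
    for l,z in (("handle",84),("pointer",49)):
        for q in manip.spot_point(n,l)[:3]: print(n,l,np.round(q["pixel"],1),round(q["confidence"],2),at_z(m,q["pixel"],z).round(1))
E
```

```text
7.5 [620.8 -60.   95.3] yaw-90 -69.2 rad 117.1 tan 23.7 [ 4.  -0.   1.8] [ 0.49  0.46 -0.58  1.63  0.27  1.09 -1.37] [ 3.136 -0.047  0.364]
handle angle est -66.8
top handle [301.1 189.9] 0.73 [599.2 -62.   84. ]
top handle [265.7 161.5] 0.31 [698.5  55.8  84. ]
top pointer [168.  269.2] 0.62 [340.3 397.   49. ]
scene handle [245.1 220.5] 0.89 [597.3 -68.7  84. ]
scene pointer [229.9 225. ] 0.97 [ 615.4 -111.7   49. ]
```

View pics/scene3.png

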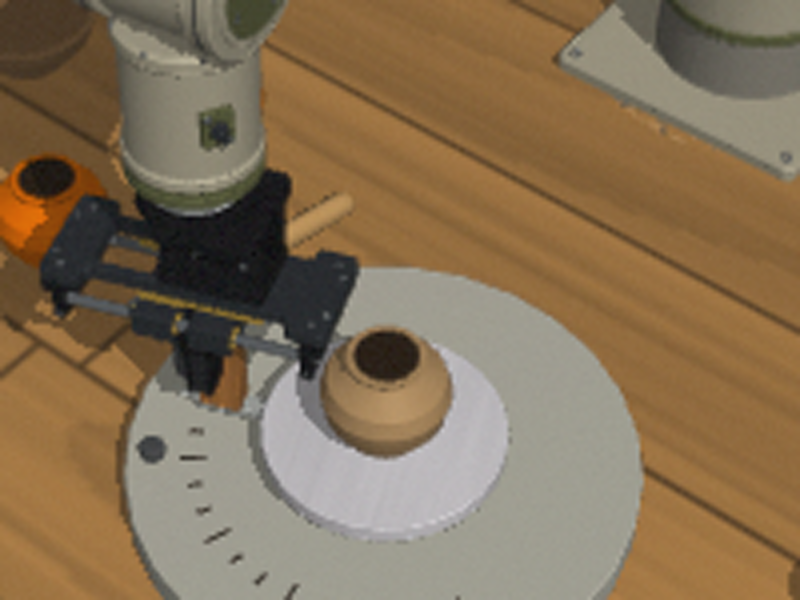

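View pics/top3.png

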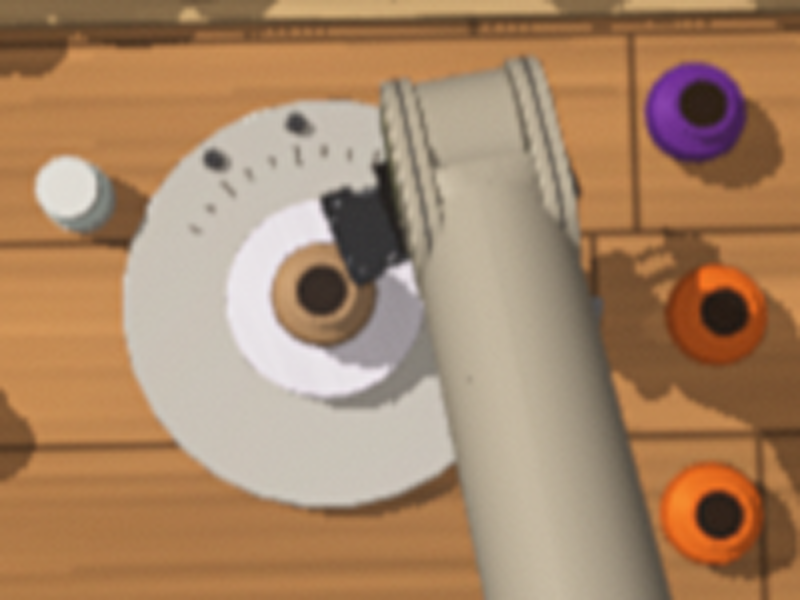

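jog_arm --motion '[[[-7, 0.5, 0.5, 4, 0], [-6, 0, 0.5, 4, 0], [0, 0, 0, 0, 0], [10, 0, 0, 0, 0], [20, 0, 0, 0, 0], [20, 0, -30, 0, 0], [20, 0, -60, 0, 0], [40, 0, -40, 0, 0], [40, 0, 0, 0, 0], [40, 0, 0, 0, 0]]]'

```text
time_s: 9.05
tcp_pos: [793.3, -20.5, 232.4]
ee_rot: [-3.138, -0.039, 0.235]
contact_force: [0.2, -0.1, 0.2]
gripper_width: 0.4
```

```bash
python3 st.py; python3 - <<'E'
from h import *
for n in("top","scene"):
    p,d=manip.camera(n);m=manip.camera_model(n);np.save(n+"4d.npy",d);cv2.imwrite(f"pics/{n}4.png",cv2.resize(p[130:280,190:390],None,fx=4,fy=4,interpolation=2))
    for l,z in (("handle",84),("pointer",49),("peg_tall_top",90)):
        for q in manip.spot_point(n,l)[:3]: print(n,l,np.round(q["pixel"],1),round(q["confidence"],2),at_z(m,q["pixel"],z).round(1))
E
```

```text
9.05 [793.3 -20.5 232.4] yaw-90 -76.5 rad 114.8 tan 215.5 [ 0.2 -0.1  0.2] [ 0.22  0.75 -0.51  0.88  0.34  1.54 -1.51] [-3.138 -0.039  0.235]
handle angle est -19.0
top handle [300.8 191.6] 0.76 [593.5 -60.8  84. ]
top peg_tall_top [420.4 247.8] 0.44 [ 397.4 -452.8   90. ]
scene handle [247.8 220.5] 0.57 [592.7 -62.9  84. ]
scene handle [140.4 156.4] 0.23 [ 604.8 -488.6   84. ]
scene pointer [233.8 219.8] 0.75 [ 594.4 -116.    49. ]
```

View pics/scene4.png

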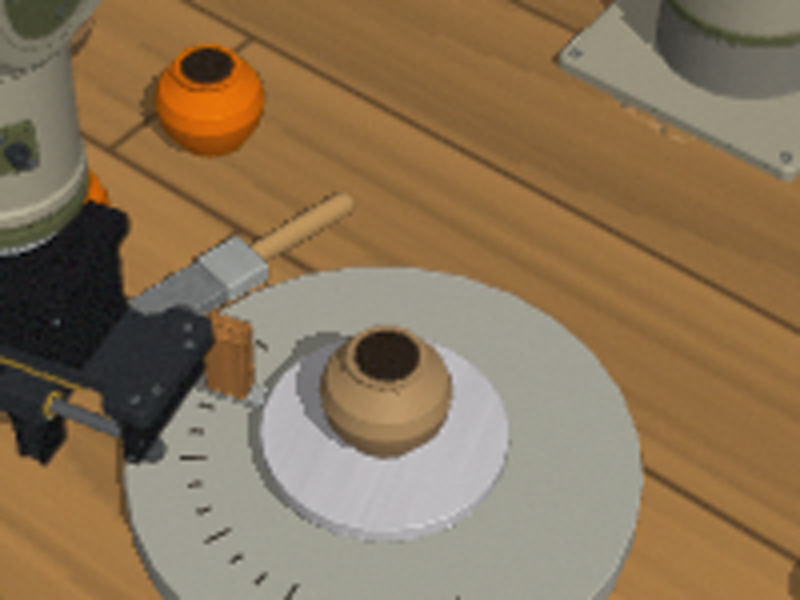

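View pics/top4.png

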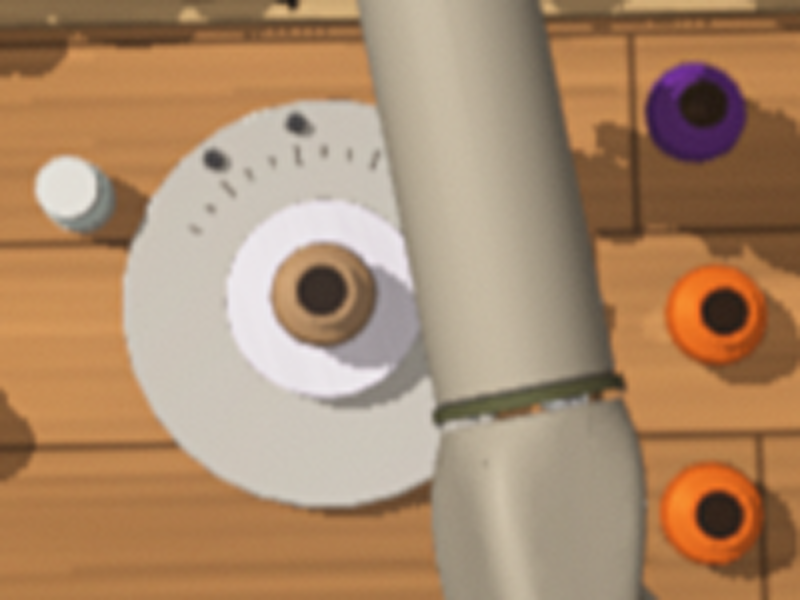

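jog_arm --motion '[[[2, -45, 0, 0, 0], [2, -45, 0, 0, 0], [2, -45, 0, 0, 0], [2, -45, 0, 0, 0], [0, -20, 0, 0, 0]]]'

```text
time_s: 10.07
tcp_pos: [750.9, 173.3, 237.2]
ee_rot: [3.14, -0.043, 0.227]
contact_force: [1.3, -0.7, 0.6]
gripper_width: 0.4
```

```bash
python3 - <<'E'
from h import *
for n in("top","scene","wrist"):
    p,d=manip.camera(n);m=manip.camera_model(n);np.save(n+"5d.npy",d);cv2.imwrite(f"pics/{n}5.png",cv2.resize(p[130:280,190:390],None,fx=4,fy=4,interpolation=2) if n!="wrist" else p); cv2.imwrite(f"{n}5raw.png",p)
    for l,z in (("handle",84),("pointer",49),("peg_tall_top",90)):
        for q in manip.spot_point(n,l)[:2]: print(n,l,np.round(q["pixel"],1),round(q["confidence"],2),at_z(m,q["pixel"],z).round(1))
    if n!="wrist":
        A=np.array([at_d(m,(c,r),d[r,c]) for r in range(150,270) for c in range(215,340) if d[r,c]>0])
        e=A[:,:2]-[557,41];R=np.hypot(*e.T);k=(R>98)&(R<134)&(A[:,2]>106)&(A[:,2]<125);print("handle top",k.sum(),A[k].mean(0).round(1),(A[k].min(0)+A[k].max(0))/2)
        k=(R>145)&(R<175)&(A[:,2]>84)&(A[:,2]<98);print("peg top",k.sum(),A[k].mean(0).round(1),(A[k].min(0)+A[k].max(0))/2)
E
```

```text
top handle [302.4 194.8] 0.88 [582.6 -66.   84. ]
top pointer [318.4 187.2] 0.56 [ 612.1 -123.5   49. ]
top pointer [143.8 221. ] 0.16 [506.8 481.2  49. ]
top peg_tall_top [314.5 191.1] 0.58 [ 593.5 -106.5   90. ]
handle top 58 [589.6 -68.6 113.2] [589.91532942 -68.45408298 113.10136584]
peg top 20 [ 584.5 -115.4   88.8] [ 583.79124573 -114.8924062    89.97727584]
scene handle [245.5 220.7] 0.83 [597.2 -67.4  84. ]
scene handle [138.9 157.5] 0.7 [ 611.  -488.3   84. ]
scene peg_tall_top [247.3 219.1] 0.72 [593.4 -63.8  90. ]
scene peg_tall_top [235.7 207.2] 0.64 [ 580.9 -117.4   90. ]
handle top 33 [587.6 -73.7 113.4] [590.02888734 -71.85227869 112.54145013]
peg top 30 [ 585.3 -115.    89.1] [ 585.17559653 -115.37996881   88.86774679]
wrist handle [445.5 370.1] 0.82 [589.5 -70.2  84. ]
wrist pointer [466.5 346.2] 0.77 [ 604.7 -112.1   49. ]
```

View pics/scene5.png

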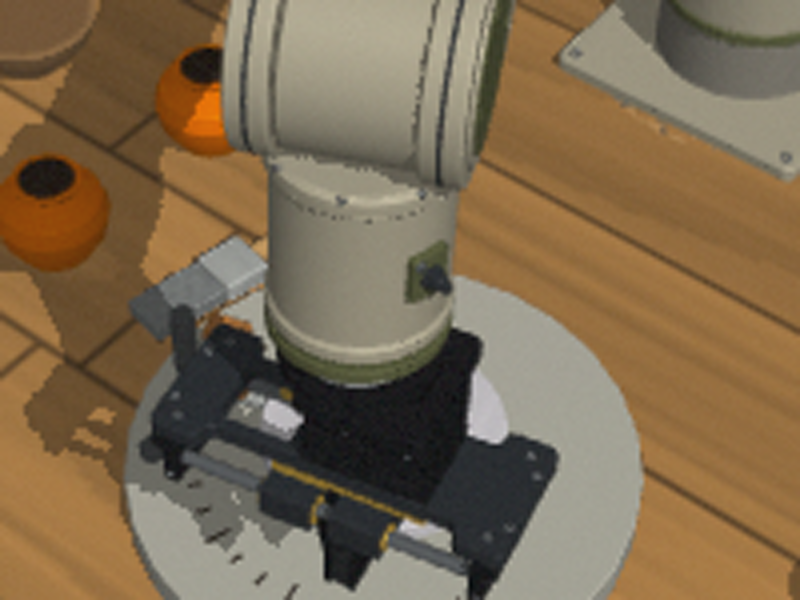

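View pics/top5.png

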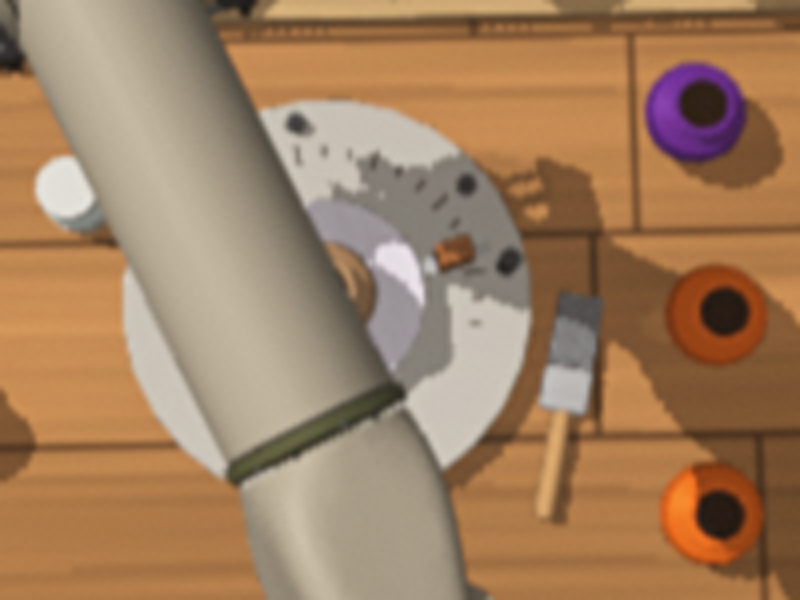

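View pics/wrist5.png

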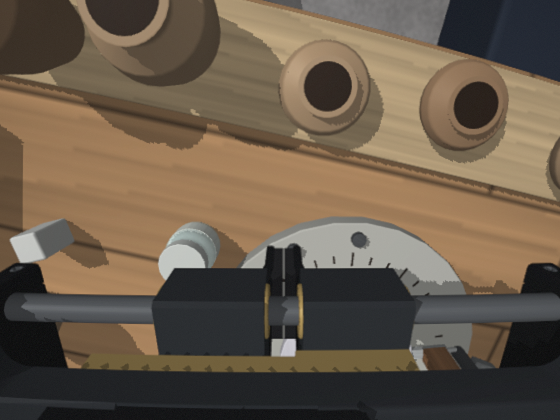

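jog_arm --motion '[[[-30, 39, 0, 0, 0], [-30, 39, 0, 0, 0], [-30, 39, 0, 0, 0], [-30, 39, 0, 0, 0], [-30, 39, 0, 0, 0], [0, 0, 0, 3, 0]]]'

```text
time_s: 11.42
tcp_pos: [645.7, -61.7, 228.5]
ee_rot: [3.141, -0.041, 0.168]
contact_force: [0.4, 0.6, 0.8]
gripper_width: 0.8
```

```bash
python3 st.py
```

```text
11.425 [645.7 -61.7 228.5] yaw-90 -80.4 rad 116.1 tan 70.2 [0.4 0.6 0.8] [ 0.44  0.4  -0.55  1.4   0.21  1.35 -1.51] [ 3.141 -0.041  0.168]
handle angle est -57.2
```

jog_arm --motion '[[[0, 0, 33, 0, 0], [0, 0, 33, 0, 0], [0, 0, 33, 0, 0], [0, 0, 31, 0, 0], [0, 0, 0, 0, 0]]]'

```text
time_s: 12.05
tcp_pos: [651.6, -63.4, 96.9]
ee_rot: [3.139, -0.044, 0.164]
contact_force: [0.1, 0.1, 0.4]
gripper_width: 0.4
```

```bash
python3 st.py
```

```text
12.05 [651.6 -63.4  96.9] yaw-90 -80.6 rad 118.4 tan 76.2 [0.1 0.1 0.4] [ 0.42  0.51 -0.52  1.54  0.27  1.12 -1.56] [ 3.139 -0.044  0.164]
handle angle est -55.6
```

jog_arm --motion '[[[-14, -1, 0, 0, 0], [-14, -1, 0, 0, 0], [-8, -1, 0, 0, 0], [-7, 0, 0, 0, 0], [-6, 0, 0, 0, 0], [-5, 0, 0, 0, 0]]]'

```text
time_s: 12.8
tcp_pos: [599.6, -69.9, 100.4]
ee_rot: [3.137, -0.053, 0.164]
contact_force: [3.4, -1.6, -1.1]
gripper_width: 0.5
```

```bash
python3 st.py
```

```text
12.8 [599.6 -69.9 100.4] yaw-90 -80.6 rad 116.4 tan 23.9 [ 3.4 -1.6 -1.1] [ 0.49  0.4  -0.54  1.69  0.23  1.06 -1.53] [ 3.137 -0.053  0.164]
handle angle est -78.2
```

jog_arm --motion '[[[-3, 0, 0, 0, 0], [0, 0, 0, 0, 0]]]'

```text
time_s: 13.05
tcp_pos: [596.4, -70.8, 100.3]
ee_rot: [3.136, -0.054, 0.164]
contact_force: [1.4, -1.0, -0.4]
gripper_width: 0.5
```

```bash
python3 st.py
```

```text
13.05 [596.4 -70.8 100.3] yaw-90 -80.6 rad 116.7 tan 20.7 [ 1.4 -1.  -0.4] [ 0.49  0.39 -0.54  1.7   0.23  1.06 -1.53] [ 3.136 -0.054  0.164]
handle angle est -79.8
```

Back off, lift and go far left so both cameras see the handle.

jog_arm --motion '[[[10, 0, 0, 0, 0], [20, 0, 0, 0, 0], [20, 0, -30, 0, 0], [10, 0, -50, 0, 0], [20, -10, -50, 0, 0], [20, -50, -20, 0, 0], [5, -55, 0, 0, 0], [0, -55, 0, 0, 0], [0, -55, 0, 0, 0], [0, -55, 0, 0, 0]]]'

```text
time_s: 14.3
tcp_pos: [651.2, 228.3, 255.6]
ee_rot: [3.141, -0.042, 0.155]
contact_force: [0.8, 0.8, -0.6]
gripper_width: 0.2
```

jog_arm --motion '[[[0, -55, 0, 0, 0], [0, -55, 0, 0, 0], [0, -55, 0, 0, 0], [0, 0, 0, 0, 0]]]'

```text
time_s: 14.8
tcp_pos: [620.5, 404.2, 252.7]
ee_rot: [-3.14, -0.035, 0.162]
contact_force: [0.3, -0.6, -0.1]
gripper_width: 0.6
```

```bash
python3 - <<'E'
from h import *
for n in("top","scene"):
    p,d=manip.camera(n);m=manip.camera_model(n);np.save(n+"6d.npy",d);cv2.imwrite(f"pics/{n}6.png",cv2.resize(p[130:280,190:390],None,fx=4,fy=4,interpolation=2))
    for l,z in (("handle",84),("pointer",49),("peg_tall_top",90)):
        for q in manip.spot_point(n,l)[:2]: print(n,l,np.round(q["pixel"],1),round(q["confidence"],2),at_z(m,q["pixel"],z).round(1))
    A=np.array([at_d(m,(c,r),d[r,c]) for r in range(150,270) for c in range(215,340) if d[r,c]>0])
    e=A[:,:2]-[557,41];R=np.hypot(*e.T)
    for nm,k in(("handle",(R>98)&(R<134)&(A[:,2]>106)&(A[:,2]<125)),("peg",(R>145)&(R<175)&(A[:,2]>84)&(A[:,2]<98))):
        if not k.any(): print(nm,"none");continue
        for c in (A[k].mean(0),(A[k].min(0)+A[k].max(0))/2): print(nm,k.sum(),c.round(1),np.degrees(np.arctan2(c[1]-41,c[0]-557)).round(1))
E
python3 st.py
```

```text
top handle [300.6 196.9] 0.76 [575.6 -59.7  84. ]
top pointer [317.6 192.8] 0.73 [ 592.6 -120.2   49. ]
top pointer [264.5 161.5] 0.57 [706.   61.7  49. ]
top peg_tall_top [316.8 189.8] 0.5 [ 597.7 -114.3   90. ]
handle 57 [577.  -71.7 113. ] -79.9
handle 57 [577.  -71.7 112.2] -79.9
peg 21 [ 584.3 -115.5   87.6] -80.1
peg 21 [ 584.1 -114.9   88.6] -80.1
scene handle [247.4 213.7] 0.61 [574.9 -79.9  84. ]
scene pointer [236.5 215. ] 0.86 [ 576.3 -122.    49. ]
handle 79 [578.6 -70.5 113.2] -79.0
handle 79 [577.5 -71.4 112.3] -79.7
peg 30 [ 585.4 -115.    89.2] -79.7
peg 30 [ 584.5 -114.8   89.2] -80.0
15.2 [625.2 396.3 254.5] yaw-90 -81.3 rad -340.8 tan 121.2 [-1.   0.3 -0.6] [-0.29  0.63 -0.62  1.05  0.37  1.53 -2.23] [ 3.14  -0.039  0.152]
handle angle est 76.1
```

View pics/scene6.png

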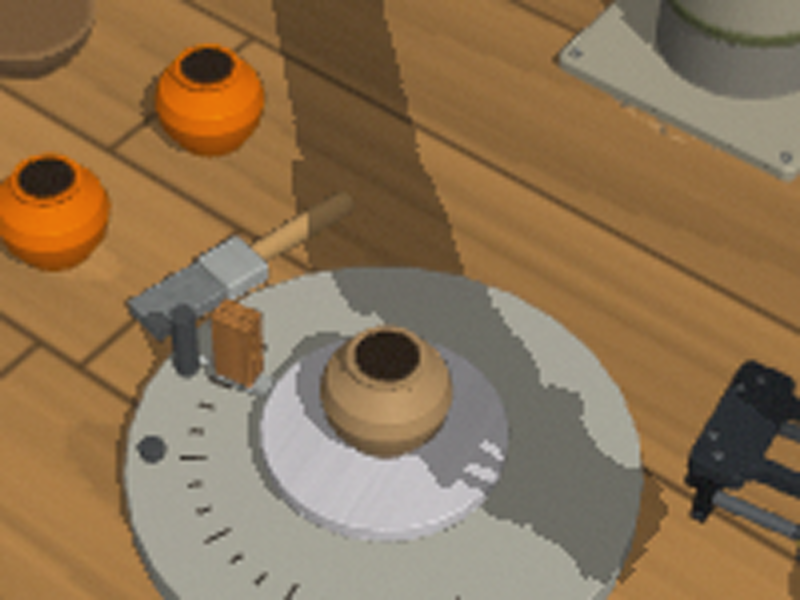

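View pics/top6.png

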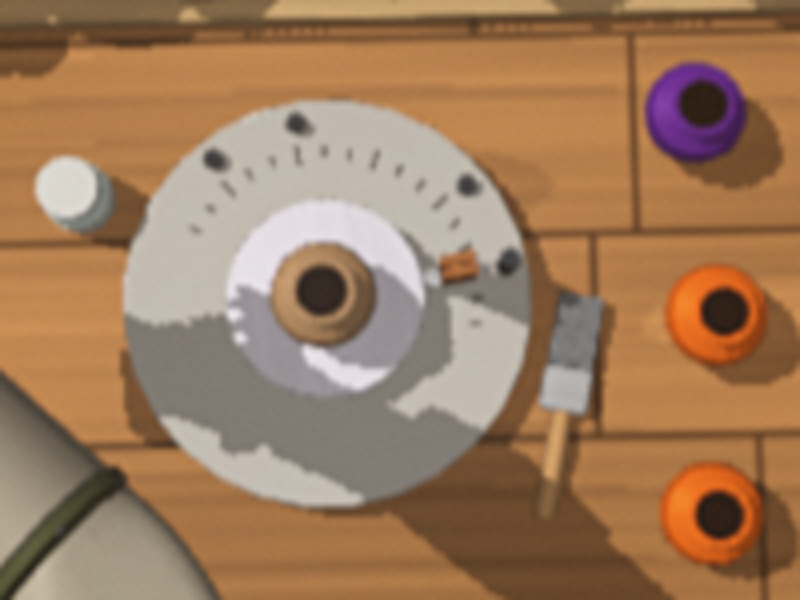

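```bash
python3 -c "
from cell import manip
print(manip.job_done(), manip.state()['dq'])"
```

```text
the job is handed in; nothing more can be done
the job is handed in; nothing more can be done
```

The wheel is set to the tall peg, and I handed the job in at about 15 s of the 38 s allowed. No verdict was reported.

**What I did:** With the gripper closed, I pushed the handle on its anticlockwise face only, turning the wheel clockwise from about -8.5° to about -80°. I stopped partway to measure, made one fine correction push, then moved the arm clear, high and to the left.

**Last checks:**
- **Pointer line:** depth readings gave the handle at -79.9° (top camera) and -79.0° to -79.7° (scene camera). The peg read -80.1° (top) and -79.7° to -80.0° (scene). That is within about 1°, or 3 mm at the peg, against the 8 mm limit.
- **Network points:** the trained network's handle and pointer points disagreed with this. They scattered by up to 10° or so, so I went by the depth fits.
- **Pot and surroundings:** the pot stands in the middle of the head, judged by eye. The brush, jar and orange and purple pots look unmoved. I did not measure the position of the other loose things.
- **Forces:** the readings I took while pushing stayed around 5 N.
- **Wheel at rest:** I did not measure the wheel's speed at the end; it is taken to be at rest because it has dry friction and nothing was touching it.

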